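# Stop the board vice, hang its pad back on the rest bar, reset the stop

### The job

The grey saddle pad was left standing between the jaws of the motorised board vice. Press the mushroom stop button until it latches down; then take the pad out and lower it, without dropping it, over the rest bar so that it sits fully down on the bar and hangs there by itself; only then twist the mushroom head clockwise (seen from above) to reset it, so that it comes fully up again. Never touch the pad while the stop button is up, and leave the other things on the bench where they are.

Things in the scene. Friction and masses are not known exactly. Their poses are not given: they have to be found in the camera images.
- pad: Plain grey rigid saddle pad, an upside-down U: 52 mm in its x, 38 mm in y, 60 mm high, about 0.16 kg. Two legs (11 mm thick in x, 36 mm high) leave a channel 30 mm wide, 36 mm high, right through along y, under a solid crown 24 mm thick. Origin: centre of the underside of the feet, z up. It starts standing between the vice jaws.
- vice: Low fixed board vice: dark bed 120 mm (x) by 150 mm (y), 20 mm thick; on it two upright aluminium jaws (34 mm in x, 24 mm in y, tops 77 mm above the bench), one on each y side of the pad, 48 mm apart. The jaws cover the pad's y faces to 3 mm below its top; only its x faces are free. Origin: centre of the bed's underside. The pad stands on the bed.
- stop (a joint): Travel of the mushroom stop button, m: 0 = up, 0.008 = latched down. A spring resists the push with up to about 7 N; pushed less than half way it springs back, pushed farther it snaps down and stays.
- stop_head (a joint): Turn of the mushroom head, rad, clockwise from above: 0 at rest, 1.3 at its end; a light spring turns it back. When the button is latched, turning past about 0.9 rad cams it up and it pops out; let the hand rise some 6 mm while turning to 1.15 rad.
- stop_top (a point): Centre of the top of the round black mushroom head (40 mm diameter, 20 mm thick, white bar on top) on the fixed grey stop box (110 mm x, 120 mm y, 60 mm high). Top 107 mm above the bench when up, 99 mm when latched; under the head a stem of 22 mm diameter and, on the box, a 44 mm collar 6 mm high. Moves and turns with the head; z up.
- bar_mid (a point): Middle of the rest bar's axis: a level steel bar, 20 mm diameter, along this point's y, free 89 mm either way, axis 130 mm above the bench. A fixed grey back plate stands on its +x side, face 31 mm from the axis, top 70 mm above the axis: no room for a finger behind the hung pad. Fully down, the pad's origin is 26 mm below the axis, its y along the bar, either way round.
- mat_mid (a point): Centre of the top of a dark 110 by 110 mm rubber mat, 3 mm thick, lying fixed and clear on the bench: free room to set something down.
- reel: Bystander: solder reel, 50 mm diameter, 36 mm high, origin at its underside.
- meter: Bystander: multimeter lying flat, 140 by 75 by 34 mm, origin under its centre.
- driver: Bystander: screwdriver lying on the bench, about 0.2 m long along its x.
- mug: Bystander: mug, 80 mm diameter, 90 mm high.
- flux: Bystander: small bottle, 32 mm diameter, 110 mm high.
- partsbin: Bystander: small open parts bin, 85 by 60 by 28 mm.
Mind the look-alikes: they are no part of the job. Leave any orange or pink look-alike of the pad alone.

How it is judged:
By the outcome, as a careful person would: the job done as asked, in the order asked, and still so for the second after the job is handed in, with the robot touching nothing.
It also fails if it takes over 69 s, if anything falls off the work surface, if the arm or the gripper's body presses on something with over 40 N, if the wrist force passes 120 N, or if a joint passes its speed limit or range.

### The arm

A 6-joint arm with a two-finger parallel gripper is mounted at the origin on the work surface. World frame = base frame: x ahead of the robot, y to its left, z up, the work surface at z = 0. Lengths are in m, angles in rad, forces in N, time in s.
With the tool pointing down it reaches from about 0.35 to 0.775 m from the base axis. Payload 7.3 kg.
Tool frame: the origin (TCP) lies on the centre line of the jaws, within the pads' length; the fingertips stand tip_reach ahead of it and the grasp point (between the pads) lies 6 mm ahead of it (tip_reach is the distance from the TCP to the fingertips, in m); x points along the fingers, y is the direction in which the jaws open and shut, and the axes are right-handed (so a half turn about x gives the same grasp; the last joint's range is limited). The gripper opens to 92 mm and grips with 3 to 60 N. Pads are 19 mm wide; open, the fingers measure 130 mm over their backs; the gripper's body (75 mm by 190 mm) begins 47 mm behind the grasp point.
Start: joints at [-1.283, 0.342, 1.524, -0, 1.275, -0.146], TCP at [0.221, -0.476, 0.252] pointing down, gripper open.
Joint ranges: [-2.53, 2.53], [-0.77, 2.02], [0.04, 2.7], [-1, 4.14], [0.28, 2.66], [-3.11, 3.11]. Speed limits (rad/s): [2.57, 2.57, 3.14, 3.14, 3.14, 3.14].

### API

Orientations are given as [roll, pitch, yaw] about the fixed x, y, z axes, in that order (R = Rz(yaw) Ry(pitch) Rx(roll)).
In Python, from cell import observe, read_camera, get_calibration, hand_in, tip_reach gives the robot as it stands. The module is installed in compiled form; this text tells all that it offers.
- The arm moves only by the shell command python3 -m crank 'ROWS' [FORCE]. ROWS is JSON, a list of rows, each an object of numbers: "fingers": the opening, from -1 (shut) to 1 (fully open); "tx", "ty", "tz": the shift along the tool's x, y, z in units of 40 mm (1.0 is 40 mm); "roll": the turn about the tool's x in units of 10 degrees (1.0 is 10 degrees). In form: [{"fingers": .., "tx": .., "ty": .., "tz": .., "roll": ..}, ...]. A call has exactly 8 rows; each row is the pose to reach, as a shift and turn from the pose commanded when the call began, along the tool's axes at that moment; what a row does not reach only later rows make up. A row lasts 1/8 s, in which the tool goes at most 62.5 mm and 10.7 degrees, less where a joint would pass 70% of its speed; a pose out of reach is approached as far as the arm can. A call with a gripper value outside its range is refused whole. The fingers move at their own pace and stop on an object; FORCE is the grip in N (left out, the last holds). Time passes only in rows, so rows that repeat a pose let the fingers close, or fill a call up. It gives the time, the measured TCP pose, the force and the opening at its end, in the units of the state.
- observe(): the state, without advancing time (a new reading comes with each control period).
- read_camera(name): name is "scene" or "top" or "wrist"; returns (picture, depth): 400x640x3 uint8, red, green, blue; 400x640 float32, m along the optical axis (not along the pixel's ray), 0 where there is no reading.
- get_calibration(name): a dict with "vertical_fov" (degrees; the focal length in pixels is half the picture's height over the tangent of half this angle, whatever the lens; pixels are square), "cx", "cy" (the principal point, pixels), "pose" (4x4, takes a point from camera to world coordinates); the wrist camera has in their place "T_tool_cam" (4x4, takes a point from camera to tool coordinates, whose origin is the TCP and whose axes are the tool frame's). Camera axes: x right, y down, z forward; pixel columns grow to the right and rows downward; lengths in m; the calibration is good to about 2 mm. A picture is of the moment at which its call begins: read the wrist's pose just before it. get_calibration takes no time and is no camera call.
- hand_in(): hands the job in, once; it reports no verdict.
The state is a dict: "time": time; "qpos": joint angles; "qvel": joint speeds; "joint_efforts": joint torques, N m; "tool_pos": TCP position; "tool_rot": TCP orientation; "contact_force": force on the tool from outside, world axes, zero at the start; "torque": the same for the moment, N m; "opening": finger opening in m.
Only numpy, scipy, OpenCV 4.12 (cv2) and the standard library are available. Lean on these libraries where they do the work, as an engineer would, in place of code of your own. Each camera call takes 0.05 s, during which the arm holds its last target. There are 200 camera calls.

## Working session

There is one attempt and no reset: what is moved stays moved. The work goes in short steps, Python scripts to look and compute and a shell command to move; the robot and the scene stay as the last step left them, time stands still between calls to the robot, and variables do not carry over. Pictures are saved under pics/ and viewed, about 8 in all and at most 12, crops included, and the job is handed in when it is done.

```bash
mkdir -p pics; cat > h.py <<'E'
import numpy as np, cv2
from cell import *
from scipy.spatial.transform import Rotation as R
def cal(name, st=None):
    c=get_calibration(name); f=200/np.tan(np.radians(c["vertical_fov"])/2)
    if "pose" in c: T=np.array(c["pose"])
    else:
        st=st or observe(); A=np.eye(4); A[:3,:3]=R.from_euler('xyz',st["tool_rot"]).as_matrix(); A[:3,3]=st["tool_pos"]; T=A@np.array(c["T_tool_cam"])
    return f,c["cx"],c["cy"],T
def cloud(d,k):
    f,cx,cy,T=k; v,u=np.mgrid[:400,:640]
    P=np.stack([(u-cx)/f*d,(v-cy)/f*d,d],-1)
    return P@T[:3,:3].T+T[:3,3]
def ray(u,v,z,k):
    f,cx,cy,T=k; r=T[:3,:3]@np.array([(u-cx)/f,(v-cy)/f,1]); return T[:3,3]+r*(z-T[2,3])/r[2]
def snap(name,fn=None):
    st=observe(); p,d=read_camera(name); k=cal(name,st)
    if fn: cv2.imwrite(f'pics/{fn}.png',p[:,:,::-1])
    return p,d,k,cloud(d,k)
E
python3 - <<'E'
from h import *
print(tip_reach if not callable(tip_reach) else tip_reach()); s=observe(); print(s)
for n in("scene","top"):
    p,d,k,P=snap(n,n+"1"); print(n,k); np.savez(''+n+'1.npz',p=p,d=d,P=P)
E
```

```text
0.025
{'time': 0.0, 'qpos': array([-1.28299707e+00,  3.42754449e-01,  1.52501414e+00, -3.76108628e-05,
        1.27541150e+00, -1.46006817e-01]), 'qvel': array([ 0.00205753, -0.00037982, -0.00045145, -0.00033275, -0.00142045,
       -0.00098513]), 'joint_efforts': array([-1.68576635e-04, -4.31240201e+01, -2.44218206e+01,  7.17753125e-02,
        5.59608615e-02, -1.60040913e-04]), 'tool_pos': array([ 0.2205723 , -0.47600625,  0.25102948]), 'tool_rot': array([-1.69415117,  1.56920849,  1.88125854]), 'contact_force': array([0.42667741, 1.03908581, 0.0416292 ]), 'torque': array([-0.02696059,  0.01292609, -0.02189718]), 'opening': 0.09174030317166502}
scene (np.float64(476.48706013396844), 317.0304740464022, 201.60993509332184, array([[-0.74264474,  0.36951637, -0.55851271,  1.22481241],
       [ 0.66957215,  0.42505429, -0.60909932,  0.69929356],
       [ 0.01232605, -0.82630896, -0.56308221,  0.79844098],
       [ 0.        ,  0.        ,  0.        ,  1.        ]]))
top (np.float64(384.3862012578629), 324.07950930065556, 201.91295410051424, array([[-0.01088868, -0.99728813,  0.07278608,  0.46441011],
       [-0.99976215,  0.01223342,  0.01805513, -0.05300311],
       [-0.01889659, -0.07257218, -0.99718413,  1.19914164],
       [ 0.        ,  0.        ,  0.        ,  1.        ]]))
```

View pics/top1.png

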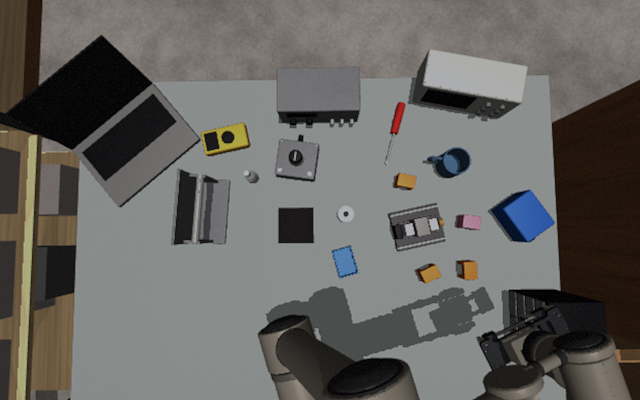

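View pics/scene1.png

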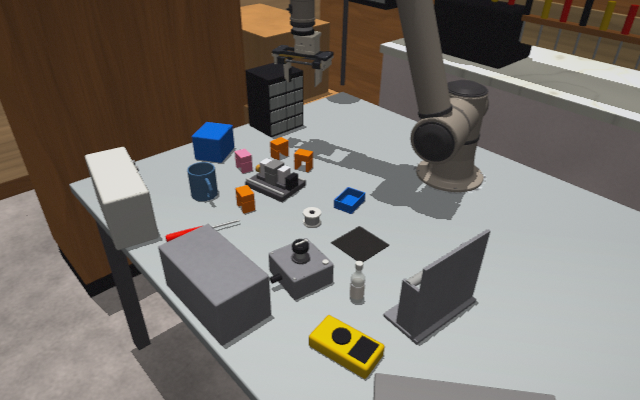

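```bash
python3 - <<'E'
from h import *
t=np.load('top1.npz'); s=np.load('scene1.npz')
def c(im,x,y,w,h): return cv2.resize(im[y:y+h,x:x+w],(400,300),interpolation=cv2.INTER_CUBIC)
a=np.hstack([c(t['p'],382,196,80,60),c(t['p'],145,162,120,90)])
b=np.hstack([c(t['p'],267,134,64,48),c(s['p'],380,230,120,90)])
cv2.imwrite('pics/m1.png',np.vstack([a,b])[:,:,::-1])
P=t['P']
for n,pts in dict(vice=[(403,231),(411,228),(421,226),(433,225),(395,217),(440,215)],stop=[(296,157),(296,150),(285,172)],bar=[(179,207),(183,207),(188,207),(193,207),(197,207),(201,207),(208,207),(215,207)],mat=[(296,225)],flux=[(250,176)]).items():
    for u,v in pts: print(n,u,v,P[v,u].round(3))
E
```

```text
vice 403 231 [ 0.459 -0.269  0.033]
vice 411 228 [ 0.467 -0.284  0.077]
vice 421 226 [ 0.473 -0.313  0.079]
vice 433 225 [ 0.475 -0.348  0.076]
vice 395 217 [ 0.502 -0.248  0.021]
vice 440 215 [ 0.507 -0.389  0.005]
stop 296 157 [0.674 0.046 0.11 ]
stop 296 150 [0.695 0.046 0.108]
stop 285 172 [0.638 0.083 0.063]
bar 179 207 [0.53  0.352 0.184]
bar 183 207 [0.531 0.352 0.158]
bar 188 207 [0.533 0.351 0.124]
bar 193 207 [0.536 0.353 0.079]
bar 197 207 [0.532 0.319 0.142]
bar 201 207 [0.532 0.31  0.133]
bar 208 207 [0.54  0.33  0.011]
bar 215 207 [0.54  0.309 0.008]
mat 296 225 [0.481 0.057 0.005]
flux 250 176 [0.625 0.185 0.079]
```

View pics/m1.png

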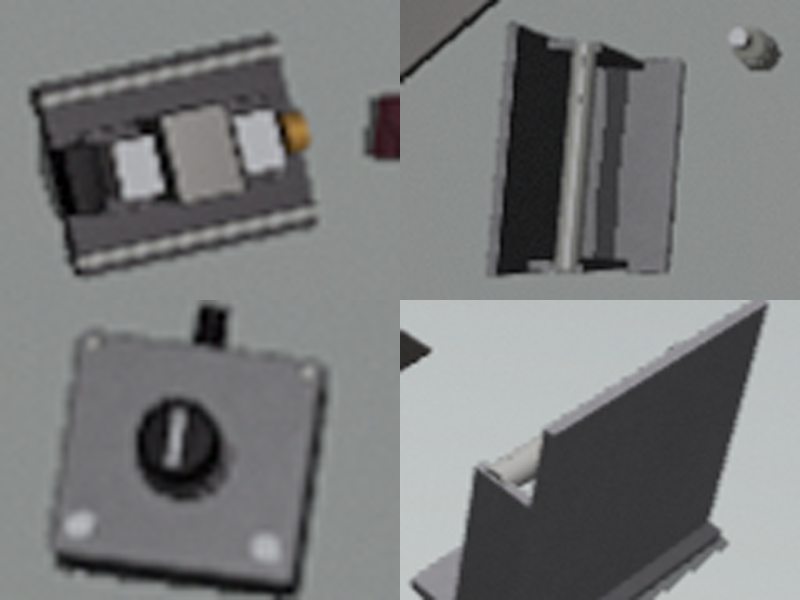

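```bash
cat >> h.py <<'E'
def go(x,y,z,yaw=None):
    "shift (units of 40mm) in tool axes to TCP target, roll (10deg) to put jaw direction (mod 180) at yaw deg"
    s=observe(); M=R.from_euler('xyz',s["tool_rot"]).as_matrix()
    d=M.T@(np.array([x,y,z])-s["tool_pos"])/.04
    a=np.degrees(np.arctan2(M[1,1],M[0,1])); r=0
    if yaw is not None: r=-((yaw-a+90)%180-90)/10
    print("t",round(s["time"],2),"pos",s["tool_pos"].round(4),"jaw yaw",a.round(1),"q6",s["qpos"][5].round(2),"| tx,ty,tz",d.round(3),"roll",round(r,2),"F",s["contact_force"].round(1),"op",round(s["opening"],4))
E
python3 - <<'E'
from h import *
k=cal("top")
print("stop",ray(295.5,157.5,.107,k).round(4))
c=[ray(267+u*.16,134+(v-300)*.16,.06,k)[:2] for u,v in[(85,330),(325,375),(295,590),(55,555)]]
c=np.array(c);print("box",c.round(3).tolist(),c.mean(0),[np.degrees(np.arctan2(*(c[i]-c[j])[::-1])).round(1) for i,j in((0,1),(3,2),(0,3),(1,2))])
b=np.array([ray(199.9,175.5,.13,k),ray(194.8,242.4,.13,k)]);print("bar",b.round(4).tolist(),b.mean(0),np.linalg.norm(b[0]-b[1]),np.degrees(np.arctan2(*(b[0]-b[1])[1::-1])))
print("pad",ray(422.6,227,.08,k).round(4))
v=np.array([ray(382+u*.2,196+w*.2,.028,k)[:2] for u,w in[(40,100),(280,45),(315,215),(80,265)]]);print("vice",v.mean(0),[np.degrees(np.arctan2(*(v[i]-v[j])[::-1])).round(1) for i,j in((0,1),(3,2),(0,3),(1,2))])
m=np.array([ray(u,w,.003,k) for u,w in[(279,208),(313,208),(279,243),(314,243)]]);print("mat",m.mean(0))
go(0.674,.046,.17,90)
E
```

```text
stop [0.6733 0.0476 0.107 ]
box [[0.74, 0.097], [0.716, -0.019], [0.612, -0.004], [0.631, 0.111]] [0.67477838 0.04635298] [np.float64(78.4), np.float64(80.9), np.float64(-7.7), np.float64(-8.4)]
bar [[0.6214, 0.3158, 0.13], [0.4338, 0.3278, 0.13]] [0.52761549 0.32180032 0.13      ] 0.18802652435954487 -3.6316994364306567
pad [ 0.4699 -0.3169  0.08  ]
vice [ 0.46969057 -0.31447525] [np.float64(102.2), np.float64(101.4), np.float64(12.3), np.float64(9.7)]
mat [0.47939261 0.05608897 0.003     ]
t 0.1 pos [ 0.2206 -0.476   0.2511] jaw yaw -65.1 q6 -0.15 | tx,ty,tz [  2.041  -7.074 -15.77 ] roll 2.49 F [ 0.4 -0.4  0.1] op 0.0918
```

```bash
python3 -m crank '[{"fingers":-1,"tx":0,"ty":-7.07,"tz":-15.77,"roll":2.5},{"fingers":-1,"tx":0,"ty":-7.07,"tz":-15.77,"roll":2.5},{"fingers":-1,"tx":0,"ty":-7.07,"tz":-15.77,"roll":2.5},{"fingers":-1,"tx":0,"ty":-7.07,"tz":-15.77,"roll":2.5},{"fingers":-1,"tx":0,"ty":-7.07,"tz":-15.77,"roll":2.5},{"fingers":-1,"tx":0,"ty":-7.07,"tz":-15.77,"roll":2.5},{"fingers":-1,"tx":0,"ty":-7.07,"tz":-15.77,"roll":2.5},{"fingers":-1,"tx":0,"ty":-7.07,"tz":-15.77,"roll":2.5}]' 20
python3 -c "
from h import *
go(.6735,.047,.2,90)"
```

```text
time: 1.1
tool_pos: [0.5432, -0.105, 0.2515]
tool_rot: [0.403, 1.57, -2.741]
contact_force: [0.4, -1.7, 1.4]
opening: 0.0165
t 1.1 pos [ 0.5432 -0.105   0.2515] jaw yaw -90.1 q6 1.24 | tx,ty,tz [ 1.285 -3.808 -3.248] roll -0.01 F [ 0.4 -1.7  1.4] op 0.0165
```

```bash
python3 -m crank '[{"fingers":-1,"tx":0.6,"ty":-3.8,"tz":-3.25,"roll":0},{"fingers":-1,"tx":1.2,"ty":-3.8,"tz":-3.25,"roll":0},{"fingers":-1,"tx":1.2,"ty":-3.8,"tz":-3.25,"roll":0},{"fingers":-1,"tx":1.2,"ty":-3.8,"tz":-3.25,"roll":0},{"fingers":-1,"tx":1.2,"ty":-3.8,"tz":-3.25,"roll":0},{"fingers":-1,"tx":1.2,"ty":-3.8,"tz":-3.25,"roll":0},{"fingers":-1,"tx":1.2,"ty":-3.8,"tz":-3.25,"roll":0},{"fingers":-1,"tx":1.2,"ty":-3.8,"tz":-3.25,"roll":0}]' 20
python3 - <<'E'
from h import *
go(.6735,.047,.14,90)
p,d,k,P=snap("wrist","w1"); np.savez('w1.npz',p=p,d=d,P=P); print(k[0],k[3].round(3).tolist())
m=(P[...,2]>.1)&(P[...,2]<.115)&(np.hypot(P[...,0]-.673,P[...,1]-.047)<.04); print(m.sum(),P[m].mean(0),P[m].min(0),P[m].max(0))
E
```

```text
time: 2.1
tool_pos: [0.6724, 0.0438, 0.2046]
tool_rot: [2.9, 1.57, -0.245]
contact_force: [-0.7, 0.2, 0.3]
opening: 0.0006
t 2.1 pos [0.6724 0.0438 0.2046] jaw yaw -90.2 q6 1.53 | tx,ty,tz [ 1.615 -0.081 -0.025] roll -0.02 F [-0.7  0.2  0.3] op 0.0006
321.21446652216804 [[-0.003, -0.961, -0.275, 0.746], [-1.0, 0.004, 0.0, 0.043], [0.001, 0.275, -0.961, 0.339], [0.0, 0.0, 0.0, 1.0]]
1995 [0.67992946 0.04734237 0.10607376] [0.65862296 0.02780416 0.10008286] [0.69790382 0.06708305 0.11066513]
```

View pics/w1.png

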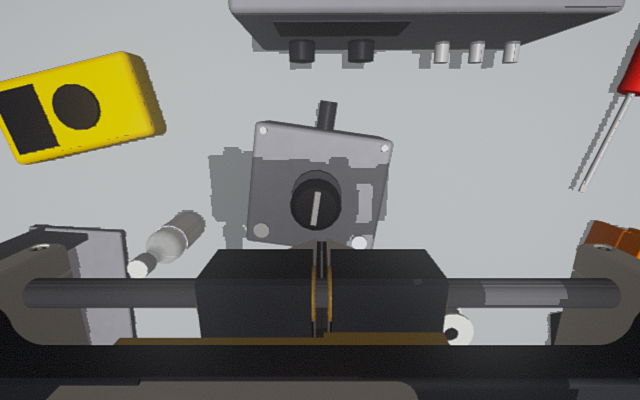

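```bash
python3 -m crank '[{"fingers":-1,"tx":1.2,"ty":-0.08,"tz":-0.1,"roll":0},{"fingers":-1,"tx":1.6,"ty":-0.08,"tz":-0.1,"roll":0},{"fingers":-1,"tx":1.75,"ty":-0.08,"tz":-0.1,"roll":0},{"fingers":-1,"tx":1.85,"ty":-0.08,"tz":-0.1,"roll":0},{"fingers":-1,"tx":1.95,"ty":-0.08,"tz":-0.1,"roll":0},{"fingers":-1,"tx":2.02,"ty":-0.08,"tz":-0.1,"roll":0},{"fingers":-1,"tx":2.05,"ty":-0.08,"tz":-0.1,"roll":0},{"fingers":-1,"tx":2.05,"ty":-0.08,"tz":-0.1,"roll":0}]' 20
python3 -c "
from h import *
go(.677,.047,.124,90)"
```

```text
time: 3.15
tool_pos: [0.6771, 0.048, 0.1231]
tool_rot: [3.048, 1.569, -0.096]
contact_force: [-1.3, -0.1, 4.8]
opening: 0.0005
t 3.15 pos [0.6771 0.048  0.1231] jaw yaw -90.1 q6 1.53 | tx,ty,tz [-0.023  0.026  0.003] roll -0.01 F [-1.3 -0.1  4.8] op 0.0005
```

```bash
python3 -m crank '[{"fingers":-1,"tx":0.04,"ty":0,"tz":0,"roll":0},{"fingers":-1,"tx":0.06,"ty":0,"tz":0,"roll":0},{"fingers":-1,"tx":-1,"ty":0,"tz":0,"roll":0},{"fingers":-1,"tx":-2,"ty":0,"tz":0,"roll":0},{"fingers":-1,"tx":-3,"ty":0,"tz":0,"roll":0},{"fingers":-1,"tx":-3,"ty":0,"tz":0,"roll":0},{"fingers":-1,"tx":-3,"ty":0,"tz":0,"roll":0},{"fingers":-1,"tx":-3,"ty":0,"tz":0,"roll":0}]' 20
python3 - <<'E'
from h import *
p,d,k,P=snap("wrist")
m=(P[...,2]>.085)&(P[...,2]<.115)&(np.hypot(P[...,0]-.677,P[...,1]-.047)<.03); print(m.sum(),np.median(P[m],0),P[m].min(0),P[m].max(0))
go(.47,-.3165,.25,11.5)
E
```

```text
time: 4.15
tool_pos: [0.676, 0.0481, 0.24]
tool_rot: [-0.006, 1.568, 3.133]
contact_force: [0.7, 0.8, -0.6]
opening: 0.0003
1515 [0.68056047 0.04762927 0.09836724] [0.65951567 0.02777496 0.08511962] [0.69806158 0.06672812 0.10180283]
t 4.2 pos [0.6761 0.0481 0.2401] jaw yaw -90.1 q6 1.53 | tx,ty,tz [-0.234  9.127  5.13 ] roll 7.84 F [-0.9 -0.4  0.3] op 0.0003
```

```bash
python3 -m crank '[{"fingers":1,"tx":-0.25,"ty":9.13,"tz":5.13,"roll":7.84},{"fingers":1,"tx":-0.25,"ty":9.13,"tz":5.13,"roll":7.84},{"fingers":1,"tx":-0.25,"ty":9.13,"tz":5.13,"roll":7.84},{"fingers":1,"tx":-0.25,"ty":9.13,"tz":5.13,"roll":7.84},{"fingers":1,"tx":-0.25,"ty":9.13,"tz":5.13,"roll":7.84},{"fingers":1,"tx":-0.25,"ty":9.13,"tz":5.13,"roll":7.84},{"fingers":1,"tx":-0.25,"ty":9.13,"tz":5.13,"roll":7.84},{"fingers":1,"tx":-0.25,"ty":9.13,"tz":5.13,"roll":7.84}]' 20
python3 - <<'E'
from h import *
go(.47,-.3165,.2,11.5)
p,d,k,P=snap("wrist","w2"); np.savez('w2.npz',p=p,d=d,P=P)
m=(P[...,2]>.07)&(P[...,2]<.09)&(np.hypot(P[...,0]-.47,P[...,1]+.3165)<.07); print(m.sum())
v,u=np.where(m); print(u.min(),u.max(),v.min(),v.max())
E
```

```text
time: 5.2
tool_pos: [0.4685, -0.3194, 0.2509]
tool_rot: [1.239, 1.569, 3.002]
contact_force: [1.0, 0.5, -0.7]
opening: 0.0756
t 5.2 pos [ 0.4685 -0.3194  0.2509] jaw yaw -169.0 q6 2.22 | tx,ty,tz [ 1.273 -0.052  0.065] roll -0.05 F [ 1.   0.5 -0.7] op 0.0756
3765
291 343 145 239
```

View pics/w2.png

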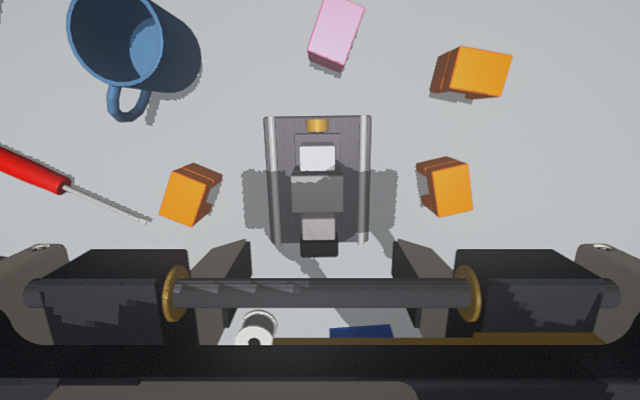

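```bash
cat >> h.py <<'E'
def padtop(P,p,z,c,lo=50,hi=135,tol=.008,rad=.05):
    m=(abs(P[...,2]-z)<tol)&(np.hypot(P[...,0]-c[0],P[...,1]-c[1])<rad)&(p.max(-1)<hi)&(p.max(-1)>lo)&(np.ptp(p.astype(int),axis=-1)<25)
    n,l,s,_=cv2.connectedComponentsWithStats(cv2.morphologyEx(m.astype(np.uint8),cv2.MORPH_OPEN,np.ones((3,3)))); i=1+s[1:,4].argmax(); m=l==i
    r=cv2.minAreaRect((P[m][:,:2]*1000).astype(np.float32)); print("n",m.sum(),"px box",s[i],"centre mm",np.round(r[0],1),"size",np.round(r[1],1),"ang",round(r[2],1),"z",np.median(P[m][:,2]).round(4)); return m
E
python3 - <<'E'
from h import *
w=np.load('w2.npz'); P,p=w['P'],w['p']
for q in((317,178),(317,190),(317,203),(317,155),(318,228)): print(q,p[q[1],q[0]],P[q[1],q[0]].round(3))
m=padtop(P,p,.08,(.47,-.3165)); print(P[m].min(0),P[m].max(0))
E
```

```text
(317, 178) [187 185 185] [ 0.475 -0.334  0.082]
(317, 190) [113 112 115] [ 0.473 -0.322  0.08 ]
(317, 203) [110 108 110] [ 0.47  -0.309  0.081]
(317, 155) [218 219 225] [ 0.479 -0.355  0.077]
(318, 228) [173 168 171] [ 0.464 -0.283  0.078]
n 1756 px box [ 291  173   53   40 1756] centre mm [ 472.  -317.9] size [51.2 38.6] ang 11.7 z 0.0811
[ 0.44343119 -0.34146542  0.07218792] [ 0.49861125 -0.29502244  0.0838466 ]
```

```bash
python3 -m crank '[{"fingers":1,"tx":0.8,"ty":-0.08,"tz":0.04,"roll":-0.07},{"fingers":1,"tx":1.7,"ty":-0.08,"tz":0.04,"roll":-0.07},{"fingers":1,"tx":2.6,"ty":-0.08,"tz":0.04,"roll":-0.07},{"fingers":1,"tx":3.4,"ty":-0.08,"tz":0.04,"roll":-0.07},{"fingers":1,"tx":4.0,"ty":-0.08,"tz":0.04,"roll":-0.07},{"fingers":1,"tx":4.52,"ty":-0.08,"tz":0.04,"roll":-0.07},{"fingers":1,"tx":4.52,"ty":-0.08,"tz":0.04,"roll":-0.07},{"fingers":1,"tx":4.52,"ty":-0.08,"tz":0.04,"roll":-0.07}]' 20
python3 - <<'E'
from h import *
go(.4715,-.3175,.07,11.7)
E
```

```text
time: 6.25
tool_pos: [0.4737, -0.3144, 0.0715]
tool_rot: [-2.556, 1.57, -0.772]
contact_force: [0.8, -0.9, -0.1]
opening: 0.0915
t 6.25 pos [ 0.4737 -0.3144  0.0715] jaw yaw -167.8 q6 2.21 | tx,ty,tz [ 0.036  0.071 -0.063] roll 0.05 F [ 0.8 -0.9 -0.1] op 0.0915
```

```bash
python3 -m crank '[{"fingers":1,"tx":0.03,"ty":0.06,"tz":-0.06,"roll":0},{"fingers":0.5,"tx":0.03,"ty":0.06,"tz":-0.06,"roll":0},{"fingers":0.2,"tx":0.03,"ty":0.06,"tz":-0.06,"roll":0},{"fingers":0,"tx":0.03,"ty":0.06,"tz":-0.06,"roll":0},{"fingers":-0.2,"tx":0.03,"ty":0.06,"tz":-0.06,"roll":0},{"fingers":-0.2,"tx":0.03,"ty":0.06,"tz":-0.06,"roll":0},{"fingers":-0.2,"tx":0.03,"ty":0.06,"tz":-0.06,"roll":0},{"fingers":-0.2,"tx":0.03,"ty":0.06,"tz":-0.06,"roll":0}]' 20
python3 - <<'E'
from h import *
go(.4715,-.3175,.27,11.7)
E
```

```text
time: 7.25
tool_pos: [0.4715, -0.3172, 0.0698]
tool_rot: [-2.535, 1.571, -0.752]
contact_force: [0.5, 0.1, 0.0]
opening: 0.0517
t 7.25 pos [ 0.4715 -0.3172  0.0698] jaw yaw -167.8 q6 2.2 | tx,ty,tz [-5.006e+00  2.000e-03 -7.000e-03] roll 0.05 F [0.5 0.1 0. ] op 0.0517
```

Gripped at 51.7 mm. Lift straight up with a firmer grip.

```bash
python3 -m crank '[{"fingers":-0.3,"tx":0,"ty":0,"tz":0,"roll":0},{"fingers":-0.3,"tx":-0.3,"ty":0,"tz":0,"roll":0},{"fingers":-0.3,"tx":-0.8,"ty":0,"tz":0,"roll":0},{"fingers":-0.3,"tx":-1.5,"ty":0,"tz":0,"roll":0},{"fingers":-0.3,"tx":-2.2,"ty":0,"tz":0,"roll":0},{"fingers":-0.3,"tx":-2.9,"ty":0,"tz":0,"roll":0},{"fingers":-0.3,"tx":-3.4,"ty":0,"tz":0,"roll":0},{"fingers":-0.3,"tx":-3.4,"ty":0,"tz":0,"roll":0}]' 35
python3 - <<'E'
from h import *
go(.479,.056,.2059,90)
E
```

```text
time: 8.25
tool_pos: [0.472, -0.3178, 0.2077]
tool_rot: [-2.531, 1.567, -0.749]
contact_force: [-0.9, 0.4, -2.8]
opening: 0.0518
t 8.25 pos [ 0.472  -0.3178  0.2077] jaw yaw -167.8 q6 2.2 | tx,ty,tz [ 0.021 -2.139  9.098] roll -7.78 F [-0.9  0.4 -2.8] op 0.0518
```

```bash
python3 -m crank '[{"fingers":-0.3,"tx":0,"ty":-0.2,"tz":0.9,"roll":-0.8},{"fingers":-0.3,"tx":0,"ty":-0.5,"tz":2.2,"roll":-1.8},{"fingers":-0.3,"tx":0,"ty":-0.9,"tz":3.7,"roll":-2.8},{"fingers":-0.3,"tx":0,"ty":-1.2,"tz":5.2,"roll":-3.8},{"fingers":-0.3,"tx":0,"ty":-1.5,"tz":6.6,"roll":-4.8},{"fingers":-0.3,"tx":0,"ty":-1.8,"tz":7.8,"roll":-5.8},{"fingers":-0.3,"tx":0,"ty":-2.0,"tz":8.7,"roll":-6.8},{"fingers":-0.3,"tx":0,"ty":-2.14,"tz":9.1,"roll":-7.78}]' 35
python3 - <<'E'
from h import *
go(.479,.056,.053,90)
E
```

```text
time: 9.25
tool_pos: [0.4775, 0.0586, 0.2048]
tool_rot: [-0.111, 1.569, 3.037]
contact_force: [-0.2, 0.1, -1.9]
opening: 0.0517
t 9.25 pos [0.4775 0.0586 0.2048] jaw yaw -89.6 q6 1.53 | tx,ty,tz [ 3.794  0.066 -0.045] roll 0.04 F [-0.2  0.1 -1.9] op 0.0517
```

```bash
python3 -m crank '[{"fingers":-0.3,"tx":0.4,"ty":0,"tz":0,"roll":0},{"fingers":-0.3,"tx":1.2,"ty":0,"tz":0,"roll":0},{"fingers":-0.3,"tx":2.0,"ty":0,"tz":0,"roll":0},{"fingers":-0.3,"tx":2.8,"ty":0,"tz":0,"roll":0},{"fingers":-0.3,"tx":3.4,"ty":0,"tz":0,"roll":0},{"fingers":-0.3,"tx":3.65,"ty":0,"tz":0,"roll":0},{"fingers":-0.3,"tx":3.72,"ty":0,"tz":0,"roll":0},{"fingers":-0.3,"tx":3.74,"ty":0,"tz":0,"roll":0}]' 35
python3 - <<'E'
from h import *
go(.479,.056,.053,90)
E
```

```text
time: 10.25
tool_pos: [0.4789, 0.0566, 0.0566]
tool_rot: [3.008, 1.57, -0.134]
contact_force: [0.1, 0.7, -1.2]
opening: 0.0517
t 10.25 pos [0.4789 0.0566 0.0566] jaw yaw -90.0 q6 1.53 | tx,ty,tz [ 0.09   0.014 -0.002] roll -0.0 F [ 0.1  0.7 -1.2] op 0.0517
```

```bash
python3 -m crank '[{"fingers":-0.3,"tx":0.03,"ty":0,"tz":0,"roll":0},{"fingers":-0.3,"tx":0.05,"ty":0,"tz":0,"roll":0},{"fingers":-0.3,"tx":0.07,"ty":0,"tz":0,"roll":0},{"fingers":-0.3,"tx":0.09,"ty":0,"tz":0,"roll":0},{"fingers":-0.3,"tx":0.1,"ty":0,"tz":0,"roll":0},{"fingers":-0.3,"tx":0.1,"ty":0,"tz":0,"roll":0},{"fingers":-0.3,"tx":0.1,"ty":0,"tz":0,"roll":0},{"fingers":-0.3,"tx":0.1,"ty":0,"tz":0,"roll":0}]' 35
python3 - <<'E'
from h import *
go(.479,.056,.053,90)
E
```

```text
time: 11.25
tool_pos: [0.4786, 0.0566, 0.0527]
tool_rot: [2.882, 1.57, -0.26]
contact_force: [-2.0, 0.2, 5.4]
opening: 0.052
t 11.25 pos [0.4786 0.0566 0.0527] jaw yaw -90.0 q6 1.53 | tx,ty,tz [-0.007  0.015 -0.011] roll -0.0 F [-2.   0.2  5.4] op 0.052
```

```bash
python3 -m crank '[{"fingers":-0.1,"tx":-0.03,"ty":0,"tz":0,"roll":0},{"fingers":0.3,"tx":-0.03,"ty":0,"tz":0,"roll":0},{"fingers":1,"tx":-0.03,"ty":0,"tz":0,"roll":0},{"fingers":1,"tx":-0.03,"ty":0,"tz":0,"roll":0},{"fingers":1,"tx":-0.6,"ty":0,"tz":0,"roll":0},{"fingers":1,"tx":-1.5,"ty":0,"tz":0,"roll":0},{"fingers":1,"tx":-2.5,"ty":0,"tz":0,"roll":0},{"fingers":1,"tx":-3.7,"ty":0,"tz":0,"roll":0}]' 35
python3 -m crank '[{"fingers":1,"tx":0,"ty":0,"tz":0,"roll":-1},{"fingers":1,"tx":0,"ty":0,"tz":0,"roll":-2},{"fingers":1,"tx":0,"ty":0,"tz":0,"roll":-3},{"fingers":1,"tx":0,"ty":0,"tz":0,"roll":-4},{"fingers":1,"tx":0,"ty":0,"tz":0,"roll":-5},{"fingers":1,"tx":0,"ty":0,"tz":0,"roll":-6},{"fingers":1,"tx":0,"ty":0,"tz":0,"roll":-7},{"fingers":1,"tx":0,"ty":0,"tz":0,"roll":-8}]' 35
python3 - <<'E'
from h import *
p,d,k,P=snap("wrist","w3"); np.savez('w3.npz',p=p,d=d,P=P)
m=padtop(P,p,.063,(.479,.056),lo=60,hi=170)
go(.479,.056,.067,0)
E
```

```text
time: 12.25
tool_pos: [0.478, 0.0566, 0.201]
tool_rot: [0.005, 1.569, -3.138]
contact_force: [1.2, -0.5, -0.4]
opening: 0.0922
time: 13.25
tool_pos: [0.4784, 0.0566, 0.2]
tool_rot: [-1.03, 1.571, -2.77]
contact_force: [0.5, 0.8, -0.2]
opening: 0.0918
n 2506 px box [ 297  169   51   63 2506] centre mm [478.9  55.7] size [52.7 37.9] ang 89.8 z 0.0641
t 13.3 pos [0.4784 0.0566 0.2   ] jaw yaw -9.3 q6 0.12 | tx,ty,tz [3.325 0.018 0.011] roll -0.93 F [-0.8 -0.6 -0.2] op 0.0919
```

View pics/w3.png

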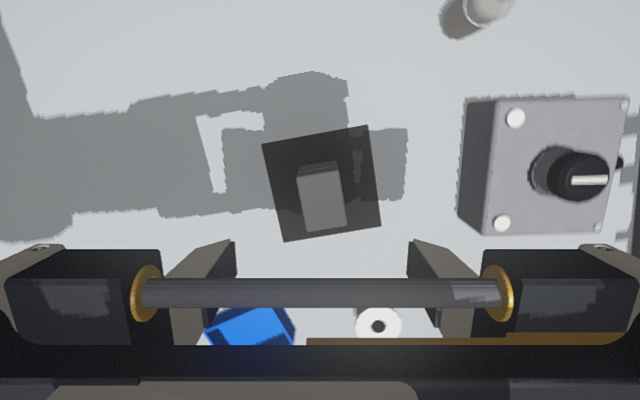

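```bash
python3 -m crank '[{"fingers":1,"tx":0.4,"ty":0.02,"tz":0.01,"roll":-0.93},{"fingers":1,"tx":1.1,"ty":0.02,"tz":0.01,"roll":-0.93},{"fingers":1,"tx":1.8,"ty":0.02,"tz":0.01,"roll":-0.93},{"fingers":1,"tx":2.5,"ty":0.02,"tz":0.01,"roll":-0.93},{"fingers":1,"tx":3.0,"ty":0.02,"tz":0.01,"roll":-0.93},{"fingers":1,"tx":3.3,"ty":0.02,"tz":0.01,"roll":-0.93},{"fingers":1,"tx":3.32,"ty":0.02,"tz":0.01,"roll":-0.93},{"fingers":1,"tx":3.32,"ty":0.02,"tz":0.01,"roll":-0.93}]' 30
python3 - <<'E'
from h import *
go(.479,.056,.067,0)
E
```

```text
time: 14.3
tool_pos: [0.4797, 0.056, 0.0679]
tool_rot: [1.444, 1.57, -0.141]
contact_force: [-0.4, -0.2, -0.3]
opening: 0.0922
t 14.3 pos [0.4797 0.056  0.0679] jaw yaw -0.8 q6 -0.03 | tx,ty,tz [ 0.023 -0.017  0.001] roll -0.08 F [-0.4 -0.2 -0.3] op 0.0922
```

```bash
python3 -m crank '[{"fingers":0.4,"tx":0.02,"ty":-0.02,"tz":0,"roll":-0.08},{"fingers":0,"tx":0.02,"ty":-0.02,"tz":0,"roll":-0.08},{"fingers":-0.3,"tx":0.02,"ty":-0.02,"tz":0,"roll":-0.08},{"fingers":-0.5,"tx":0.02,"ty":-0.02,"tz":0,"roll":-0.08},{"fingers":-0.5,"tx":0.02,"ty":-0.02,"tz":0,"roll":-0.08},{"fingers":-0.5,"tx":0.02,"ty":-0.02,"tz":0,"roll":-0.08},{"fingers":-0.5,"tx":0.02,"ty":-0.02,"tz":0,"roll":-0.08},{"fingers":-0.5,"tx":0,"ty":-0.02,"tz":0,"roll":-0.08}]' 30
python3 - <<'E'
from h import *
go(.5276,.3218,.25,-3.6)
E
```

```text
time: 15.3
tool_pos: [0.4782, 0.0561, 0.0671]
tool_rot: [-1.482, 1.57, -3.051]
contact_force: [0.9, 0.1, -1.5]
opening: 0.0379
t 15.3 pos [0.4782 0.0561 0.0671] jaw yaw 0.1 q6 -0.04 | tx,ty,tz [-4.573  1.239 -6.641] roll 0.37 F [ 0.9  0.1 -1.5] op 0.0379
```

```bash
python3 -m crank '[{"fingers":-0.5,"tx":-0.4,"ty":0,"tz":0,"roll":0},{"fingers":-0.5,"tx":-1.1,"ty":0,"tz":0,"roll":0},{"fingers":-0.5,"tx":-2.0,"ty":0,"tz":0,"roll":0},{"fingers":-0.5,"tx":-3.0,"ty":0,"tz":0,"roll":0.1},{"fingers":-0.5,"tx":-4.0,"ty":0.2,"tz":-0.8,"roll":0.2},{"fingers":-0.5,"tx":-5.0,"ty":0.5,"tz":-1.8,"roll":0.37},{"fingers":-0.5,"tx":-5.6,"ty":0.8,"tz":-3.0,"roll":0.37},{"fingers":-0.5,"tx":-5.6,"ty":1.2,"tz":-4.2,"roll":0.37}]' 30
python3 -m crank '[{"fingers":-0.5,"tx":0,"ty":0.03,"tz":-0.4,"roll":0},{"fingers":-0.5,"tx":0,"ty":0.03,"tz":-0.6,"roll":0},{"fingers":-0.5,"tx":0,"ty":0.03,"tz":-0.6,"roll":0},{"fingers":-0.5,"tx":0,"ty":0.03,"tz":-0.6,"roll":0},{"fingers":-0.5,"tx":0,"ty":0.03,"tz":-0.6,"roll":0},{"fingers":-0.5,"tx":0,"ty":0.03,"tz":-0.6,"roll":0},{"fingers":-0.5,"tx":0,"ty":0.03,"tz":-0.6,"roll":0},{"fingers":-0.5,"tx":0,"ty":0.03,"tz":-0.6,"roll":0}]' 30
python3 - <<'E'
from h import *
p,d,k,P=snap("wrist","w4"); np.savez('w4.npz',p=p,d=d,P=P,k3=k[3])
go(.5276,.3218,.29,-3.6)
for n,z0,z1 in(("bar",.12,.15),("platetop",.19,.21)):
    m=(P[...,2]>z0)&(P[...,2]<z1)&(P[...,1]>.29)&(P[...,1]<.4)&(P[...,0]>.42)&(P[...,0]<.63)
    v,u=np.where(m); print(n,m.sum(),u.min(),u.max(),v.min(),v.max(),np.median(P[m],0).round(4),np.round(cv2.fitLine(P[m][:,:2].astype(np.float32),cv2.DIST_HUBER,0,.01,.01).ravel(),4))
E
```

```text
time: 16.3
tool_pos: [0.527, 0.2257, 0.2937]
tool_rot: [1.851, 1.567, 0.216]
contact_force: [1.2, -0.9, -2.5]
opening: 0.0379
time: 17.3
tool_pos: [0.529, 0.248, 0.2913]
tool_rot: [0.201, 1.571, -1.433]
contact_force: [0.8, 1.2, -2.1]
opening: 0.0377
t 17.35 pos [0.529  0.248  0.2913] jaw yaw -3.6 q6 0.37 | tx,ty,tz [ 0.033 -0.152 -1.84 ] roll -0.0 F [-0.4 -0.7 -2.7] op 0.0378
bar 6894 193 436 77 134 [0.5259 0.3216 0.1392] [ 0.9976 -0.0697  0.5287  0.3198]
platetop 4737 157 467 55 71 [0.5296 0.3531 0.201 ] [ 0.9977 -0.0677  0.5293  0.3531]
```

View pics/w4.png

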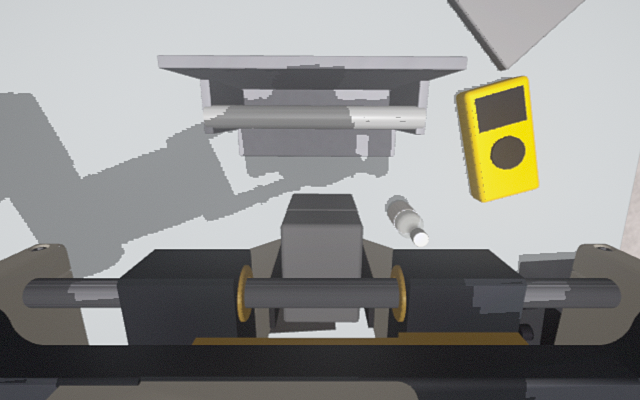

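```bash
python3 - <<'E'
from h import *
w=np.load('w4.npz'); P,p,d=w['P'],w['p'],w['d']; k=cal("wrist")
g=p.max(-1).astype(int)
pts=[]
for u in(230,260,290,310,330,400,410):
    col=P[:,u]; v=np.where((abs(col[:,2]-.132)<.012)&(abs(col[:,1]-.32)<.02))[0]; vp=np.where((abs(col[:,2]-.2)<.006)&(abs(col[:,1]-.352)<.02))[0]
    a=ray(u,(v.min()+v.max())/2,.13,k); b=ray(u,vp.max()+.5,.2,k)
    print(u,v.min(),v.max(),a.round(4),"plate",vp.max(),b.round(4)); pts.append(a)
pts=np.array(pts); f=np.polyfit(pts[:,0],pts[:,1],1); print("y at .5276",np.polyval(f,.5276),"ang",np.degrees(np.arctan(f[0])))
# bar ends
print(ray(207,117,.13,k),ray(425,119,.13,k))
# pad in tool frame
s=observe(); M=R.from_euler('xyz',s["tool_rot"]).as_matrix(); Q=(P-s["tool_pos"])@M
m=(Q[...,0]<.02)&(Q[...,0]>-.02)&(abs(Q[...,1])<.03)&(abs(Q[...,2])<.04)&(g>60)
print("tool-frame region",m.sum(),np.percentile(Q[m],[2,50,98],axis=0).round(4))
for v in range(190,250,6): print(v,Q[v,320].round(4),g[v,320])
E
```

```text
230 105 128 [0.4527 0.3239 0.13  ] plate 69 [0.476  0.3527 0.2   ]
260 105 128 [0.4792 0.3222 0.13  ] plate 69 [0.4955 0.3514 0.2   ]
290 106 128 [0.5057 0.3201 0.13  ] plate 70 [0.5149 0.3496 0.2   ]
310 106 128 [0.5234 0.319  0.13  ] plate 69 [0.528  0.3494 0.2   ]
330 106 128 [0.5411 0.3178 0.13  ] plate 70 [0.5409 0.348  0.2   ]
400 106 129 [0.6031 0.3135 0.13  ] plate 70 [0.5864 0.3451 0.2   ]
410 106 129 [0.6119 0.3129 0.13  ] plate 70 [0.5929 0.3447 0.2   ]
y at .5276 0.31871228034369387 ang -3.946596833726672
[0.43226793 0.32472864 0.13      ] [0.62525582 0.31079337 0.13      ]
tool-frame region 7741 [[-0.0145 -0.0276 -0.026 ]
 [ 0.0024  0.0001 -0.0105]
 [ 0.0176  0.0275  0.0238]]
190 [ 0.2897 -0.0017  0.0263] 217
196 [ 0.0529 -0.0009 -0.026 ] 78
202 [ 0.0396 -0.0009 -0.0259] 82
208 [ 0.0289 -0.0009 -0.0256] 84
214 [ 0.0187 -0.0008 -0.0255] 82
220 [ 0.0085 -0.0008 -0.0258] 79
226 [ 0.0023 -0.0008 -0.025 ] 113
232 [ 0.0024 -0.0008 -0.0222] 123
238 [ 0.0026 -0.0008 -0.0191] 122
244 [ 0.0024 -0.0008 -0.0163] 122
```

```bash
python3 -m crank '[{"fingers":-0.5,"tx":0,"ty":-0.03,"tz":-0.4,"roll":0},{"fingers":-0.5,"tx":0,"ty":-0.06,"tz":-0.9,"roll":0.03},{"fingers":-0.5,"tx":0,"ty":-0.1,"tz":-1.4,"roll":0.03},{"fingers":-0.5,"tx":0,"ty":-0.12,"tz":-1.7,"roll":0.03},{"fingers":-0.5,"tx":0,"ty":-0.12,"tz":-1.77,"roll":0.03},{"fingers":-0.5,"tx":0,"ty":-0.12,"tz":-1.77,"roll":0.03},{"fingers":-0.5,"tx":0,"ty":-0.12,"tz":-1.77,"roll":0.03},{"fingers":-0.5,"tx":0,"ty":-0.12,"tz":-1.77,"roll":0.03}]' 30
python3 - <<'E'
from h import *
go(.5285,.3188,.21,-3.9)
E
```

```text
time: 18.35
tool_pos: [0.5288, 0.3185, 0.2914]
tool_rot: [0.91, 1.571, -0.731]
contact_force: [0.8, -0.7, -1.9]
opening: 0.0376
t 18.35 pos [0.5288 0.3185 0.2914] jaw yaw -4.0 q6 0.49 | tx,ty,tz [ 2.036 -0.009 -0.008] roll -0.01 F [ 0.8 -0.7 -1.9] op 0.0376
```

```bash
python3 -m crank '[{"fingers":-0.5,"tx":0.3,"ty":0,"tz":0,"roll":0},{"fingers":-0.5,"tx":0.6,"ty":0,"tz":0,"roll":0},{"fingers":-0.5,"tx":0.9,"ty":0,"tz":0,"roll":0},{"fingers":-0.5,"tx":1.2,"ty":0,"tz":0,"roll":0},{"fingers":-0.5,"tx":1.5,"ty":0,"tz":0,"roll":0},{"fingers":-0.5,"tx":1.8,"ty":0,"tz":0,"roll":0},{"fingers":-0.5,"tx":2.0,"ty":0,"tz":0,"roll":0},{"fingers":-0.5,"tx":2.0,"ty":0,"tz":0,"roll":0}]' 30
python3 - <<'E'
from h import *
go(.5285,.3188,.168,-3.9)
snap("scene","s2")
p=cv2.imread('pics/s2.png'); cv2.imwrite('pics/s2c.png',cv2.resize(p[170:350,360:520],(640,720)[:1]+(600,)))
E
```

```text
time: 19.35
tool_pos: [0.5284, 0.3189, 0.2105]
tool_rot: [-1.005, 1.569, -2.645]
contact_force: [-1.1, -0.5, -1.8]
opening: 0.0376
t 19.35 pos [0.5284 0.3189 0.2105] jaw yaw -3.9 q6 0.49 | tx,ty,tz [1.064e+00 3.000e-03 1.000e-03] roll -0.0 F [-1.1 -0.5 -1.8] op 0.0376
```

View pics/s2c.png

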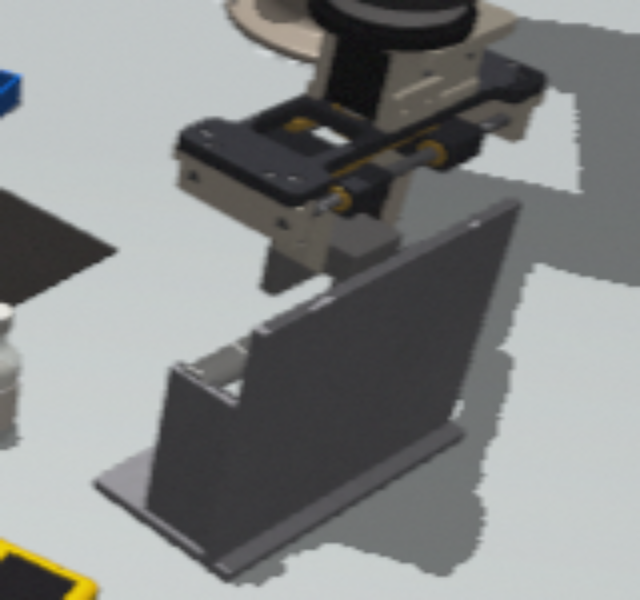

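```bash
python3 -m crank '[{"fingers":-0.5,"tx":0.1,"ty":0,"tz":0,"roll":0},{"fingers":-0.5,"tx":0.2,"ty":0,"tz":0,"roll":0},{"fingers":-0.5,"tx":0.3,"ty":0,"tz":0,"roll":0},{"fingers":-0.5,"tx":0.4,"ty":0,"tz":0,"roll":0},{"fingers":-0.5,"tx":0.5,"ty":0,"tz":0,"roll":0},{"fingers":-0.5,"tx":0.6,"ty":0,"tz":0,"roll":0},{"fingers":-0.5,"tx":0.7,"ty":0,"tz":0,"roll":0},{"fingers":-0.5,"tx":0.7,"ty":0,"tz":0,"roll":0}]' 30
python3 - <<'E'
from h import *
go(.5285,.3188,.168,-3.9)
E
```

```text
time: 20.4
tool_pos: [0.5285, 0.3189, 0.1829]
tool_rot: [-1.015, 1.57, -2.654]
contact_force: [0.1, 0.5, -2.0]
opening: 0.0379
t 20.4 pos [0.5285 0.3189 0.1829] jaw yaw -3.9 q6 0.49 | tx,ty,tz [0.372 0.    0.002] roll -0.0 F [ 0.1  0.5 -2. ] op 0.0379
```

```bash
python3 -m crank '[{"fingers":-0.5,"tx":0.1,"ty":0,"tz":0,"roll":0},{"fingers":-0.5,"tx":0.2,"ty":0,"tz":0,"roll":0},{"fingers":-0.5,"tx":0.28,"ty":0,"tz":0,"roll":0},{"fingers":-0.5,"tx":0.32,"ty":0,"tz":0,"roll":0},{"fingers":-0.5,"tx":0.35,"ty":0,"tz":0,"roll":0},{"fingers":-0.5,"tx":0.37,"ty":0,"tz":0,"roll":0},{"fingers":-0.5,"tx":0.37,"ty":0,"tz":0,"roll":0},{"fingers":-0.5,"tx":0.37,"ty":0,"tz":0,"roll":0}]' 30
python3 - <<'E'
from h import *
go(.5285,.3188,.168,-3.9)
E
```

```text
time: 21.4
tool_pos: [0.5287, 0.319, 0.1686]
tool_rot: [1.685, 1.571, 0.045]
contact_force: [-0.4, 0.4, -0.9]
opening: 0.0379
t 21.4 pos [0.5287 0.319  0.1686] jaw yaw -3.9 q6 0.49 | tx,ty,tz [ 0.015 -0.006  0.005] roll -0.0 F [-0.4  0.4 -0.9] op 0.0379
```

```bash
python3 -m crank '[{"fingers":-0.5,"tx":0.01,"ty":0,"tz":0,"roll":0},{"fingers":-0.5,"tx":0.02,"ty":0,"tz":0,"roll":0},{"fingers":-0.5,"tx":0.03,"ty":0,"tz":0,"roll":0},{"fingers":-0.5,"tx":0.03,"ty":0,"tz":0,"roll":0},{"fingers":-0.5,"tx":0.03,"ty":0,"tz":0,"roll":0},{"fingers":-0.5,"tx":0.03,"ty":0,"tz":0,"roll":0},{"fingers":-0.5,"tx":0.03,"ty":0,"tz":0,"roll":0},{"fingers":-0.5,"tx":0.03,"ty":0,"tz":0,"roll":0}]' 30
python3 - <<'E'
from h import *
go(.5285,.3188,.168,-3.9)
E
```

```text
time: 22.4
tool_pos: [0.5287, 0.319, 0.1674]
tool_rot: [1.702, 1.571, 0.062]
contact_force: [-0.7, -1.2, 1.6]
opening: 0.0378
t 22.4 pos [0.5287 0.319  0.1674] jaw yaw -3.9 q6 0.49 | tx,ty,tz [-0.014 -0.005  0.005] roll -0.0 F [-0.7 -1.2  1.6] op 0.0378
```

```bash
python3 -m crank '[{"fingers":-0.1,"tx":0,"ty":0,"tz":0,"roll":0},{"fingers":0.2,"tx":0,"ty":0,"tz":0,"roll":0},{"fingers":0.4,"tx":0,"ty":0,"tz":0,"roll":0},{"fingers":0.4,"tx":0,"ty":0,"tz":0,"roll":0},{"fingers":0.4,"tx":-0.3,"ty":0,"tz":0,"roll":0},{"fingers":0.4,"tx":-0.8,"ty":0,"tz":0,"roll":0},{"fingers":0.4,"tx":-1.8,"ty":0,"tz":0,"roll":0},{"fingers":0.4,"tx":-3,"ty":0,"tz":0,"roll":0}]' 30
python3 -m crank '[{"fingers":0.4,"tx":0,"ty":0,"tz":1,"roll":0},{"fingers":0.4,"tx":0,"ty":0,"tz":1.75,"roll":0},{"fingers":0.4,"tx":0,"ty":0,"tz":1.75,"roll":0},{"fingers":0.4,"tx":0,"ty":0,"tz":1.75,"roll":0},{"fingers":0.4,"tx":0,"ty":0,"tz":1.75,"roll":0},{"fingers":0.4,"tx":0,"ty":0,"tz":1.75,"roll":0},{"fingers":0.4,"tx":0,"ty":0,"tz":1.75,"roll":0},{"fingers":0.4,"tx":0,"ty":0,"tz":1.75,"roll":0}]' 30
python3 - <<'E'
from h import *
p,d,k,P=snap("wrist","w5")
m=padtop(P,p,.164,(.5285,.319),lo=60,hi=190)
go(.679,.0475,.29,90)
E
```

```text
time: 23.4
tool_pos: [0.5284, 0.3188, 0.2888]
tool_rot: [-0.969, 1.57, -2.609]
contact_force: [0.8, 0.8, 0.1]
opening: 0.0644
time: 24.4
tool_pos: [0.5238, 0.2493, 0.2872]
tool_rot: [-0.914, 1.571, -2.553]
contact_force: [0.4, 0.3, -0.6]
opening: 0.0646
n 3360 px box [ 297   83   50   70 3360] centre mm [528.8 319. ] size [51.8 37.9] ang 86.3 z 0.1651
t 24.45 pos [0.5239 0.2493 0.2872] jaw yaw -3.9 q6 0.38 | tx,ty,tz [-0.069  4.215  4.766] roll 8.61 F [ 0.2  0.7 -0. ] op 0.0643
```

View pics/w5.png

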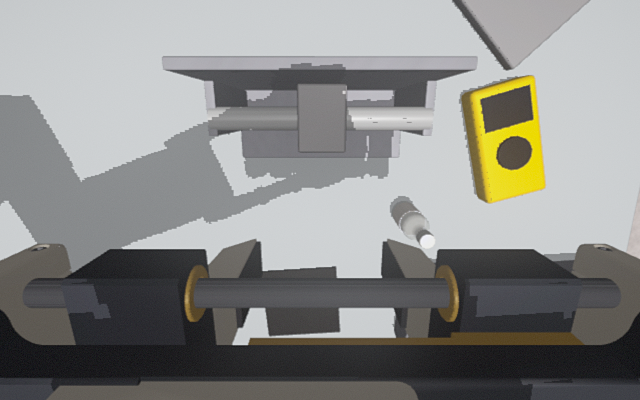

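```bash
python3 - <<'E'
from h import *
P=np.load('top1.npz')['P']
for v in range(60,135,5): print(v,P[v,300].round(3),P[v,350].round(3))
go(.679,.0475,.20,-53)
E
```

```text
60 [ 1.353  0.1   -0.751] [ 1.348 -0.161 -0.75 ]
65 [ 1.324  0.1   -0.747] [ 1.323 -0.161 -0.754]
70 [0.925 0.032 0.122] [ 0.923 -0.112  0.122]
75 [0.911 0.032 0.122] [ 0.909 -0.112  0.119]
80 [0.897 0.032 0.119] [ 0.894 -0.112  0.121]
85 [0.882 0.032 0.12 ] [ 0.878 -0.112  0.122]
90 [0.867 0.032 0.12 ] [ 0.866 -0.112  0.117]
95 [0.851 0.032 0.123] [ 0.849 -0.111  0.121]
100 [0.838 0.033 0.118] [ 0.836 -0.111  0.117]
105 [0.823 0.033 0.119] [ 0.82  -0.111  0.123]
110 [0.808 0.033 0.121] [ 0.806 -0.111  0.118]
115 [0.807 0.036 0.078] [ 0.807 -0.113  0.069]
120 [0.807 0.04  0.026] [ 0.801 -0.114  0.037]
125 [ 0.798  0.043 -0.   ] [ 0.795 -0.116  0.001]
130 [0.781 0.043 0.001] [ 0.778 -0.116  0.004]
t 24.45 pos [0.5239 0.2493 0.2872] jaw yaw -3.9 q6 0.38 | tx,ty,tz [2.181 4.215 4.765] roll 4.91 F [ 0.2  0.7 -0. ] op 0.0643
```

```bash
python3 -m crank '[{"fingers":0.4,"tx":0,"ty":0.7,"tz":0.8,"roll":0.8},{"fingers":0.4,"tx":0,"ty":1.7,"tz":1.9,"roll":1.7},{"fingers":0.4,"tx":0,"ty":2.7,"tz":3.0,"roll":2.6},{"fingers":0.4,"tx":0.3,"ty":3.6,"tz":4.1,"roll":3.5},{"fingers":0.4,"tx":1.0,"ty":4.2,"tz":4.76,"roll":4.3},{"fingers":0.4,"tx":1.8,"ty":4.2,"tz":4.76,"roll":4.9},{"fingers":0.4,"tx":2.2,"ty":4.2,"tz":4.76,"roll":4.9},{"fingers":0.4,"tx":2.2,"ty":4.2,"tz":4.76,"roll":4.9}]' 30
python3 - <<'E'
from h import *
p,d,k,P=snap("wrist")
m=(abs(P[...,2]-.099)<.006)&(np.hypot(P[...,0]-.678,P[...,1]-.047)<.03); r=cv2.minEnclosingCircle((P[m][:,:2]*1000).astype(np.float32)); print(m.sum(),r,np.median(P[m],0))
c=np.array(r[0])/1000; go(c[0],c[1],.106,-53)
E
```

```text
time: 25.45
tool_pos: [0.6778, 0.0481, 0.1984]
tool_rot: [-0.665, 1.569, 3.126]
contact_force: [0.2, 0.9, 0.0]
opening: 0.0642
1924 ((678.5550537109375, 47.53976058959961), 19.774803161621094) [0.67993134 0.04871233 0.09846122]
t 25.5 pos [0.6784 0.0482 0.2   ] jaw yaw -52.8 q6 0.88 | tx,ty,tz [2.349 0.014 0.008] roll 0.02 F [0.7 1.  0.3] op 0.0643
```

```bash
python3 -m crank '[{"fingers":0.4,"tx":0.4,"ty":0.01,"tz":0.01,"roll":0},{"fingers":0.4,"tx":1.1,"ty":0.01,"tz":0.01,"roll":0},{"fingers":0.4,"tx":1.8,"ty":0.01,"tz":0.01,"roll":0},{"fingers":0.4,"tx":2.2,"ty":0.01,"tz":0.01,"roll":0},{"fingers":0.4,"tx":2.32,"ty":0.01,"tz":0.01,"roll":0},{"fingers":0.1,"tx":2.32,"ty":0.01,"tz":0.01,"roll":0},{"fingers":-0.2,"tx":2.32,"ty":0.01,"tz":0.01,"roll":0},{"fingers":-0.4,"tx":2.32,"ty":0.01,"tz":0.01,"roll":0}]' 25
python3 -m crank '[{"fingers":-0.5,"tx":0,"ty":0,"tz":0,"roll":0},{"fingers":-0.5,"tx":0,"ty":0,"tz":0,"roll":0},{"fingers":-0.5,"tx":0,"ty":0,"tz":0,"roll":0},{"fingers":-0.5,"tx":0,"ty":0,"tz":0,"roll":0},{"fingers":-0.5,"tx":0,"ty":0,"tz":0,"roll":0.5},{"fingers":-0.5,"tx":0,"ty":0,"tz":0,"roll":1},{"fingers":-0.5,"tx":0,"ty":0,"tz":0,"roll":1.5},{"fingers":-0.5,"tx":0,"ty":0,"tz":0,"roll":2}]' 25
python3 -c "
from h import *
go(.6786,.0475,.106,-53)"
```

```text
time: 26.5
tool_pos: [0.6784, 0.0475, 0.1075]
tool_rot: [-3.037, 1.57, 0.751]
contact_force: [-6.3, 9.7, 5.7]
opening: 0.0388
time: 27.5
tool_pos: [0.6782, 0.0478, 0.1076]
tool_rot: [-2.364, 1.57, 1.073]
contact_force: [-4.3, 2.7, 9.0]
opening: 0.0383
t 27.5 pos [0.6782 0.0478 0.1076] jaw yaw -73.1 q6 1.23 | tx,ty,tz [ 0.041  0.01  -0.008] roll -2.01 F [-4.3  2.7  9. ] op 0.0383
```

```bash
python3 -m crank '[{"fingers":-0.5,"tx":0,"ty":0,"tz":0,"roll":0.8},{"fingers":-0.5,"tx":0,"ty":0,"tz":0,"roll":1.6},{"fingers":-0.5,"tx":-0.01,"ty":0,"tz":0,"roll":2.4},{"fingers":-0.5,"tx":-0.04,"ty":0,"tz":0,"roll":3.1},{"fingers":-0.5,"tx":-0.08,"ty":0,"tz":0,"roll":3.7},{"fingers":-0.5,"tx":-0.12,"ty":0,"tz":0,"roll":4.3},{"fingers":-0.5,"tx":-0.16,"ty":0,"tz":0,"roll":4.8},{"fingers":-0.5,"tx":-0.18,"ty":0,"tz":0,"roll":5.0}]' 25
python3 -c "
from h import *
go(.6786,.0475,.114,-53)"
```

```text
time: 28.5
tool_pos: [0.6781, 0.0482, 0.1144]
tool_rot: [-1.157, 1.569, 1.408]
contact_force: [-1.6, 5.4, 3.0]
opening: 0.038
t 28.5 pos [0.6781 0.0482 0.1144] jaw yaw -123.0 q6 2.1 | tx,ty,tz [ 0.01   0.009 -0.02 ] roll -7.0 F [-1.6  5.4  3. ] op 0.038
```

Release (opening in place, then straight up) and look.

```bash
python3 -m crank '[{"fingers":-0.5,"tx":-0.03,"ty":0,"tz":0,"roll":0},{"fingers":-0.2,"tx":-0.03,"ty":0,"tz":0,"roll":0},{"fingers":0.4,"tx":-0.03,"ty":0,"tz":0,"roll":0},{"fingers":0.4,"tx":-0.03,"ty":0,"tz":0,"roll":0},{"fingers":0.4,"tx":-0.03,"ty":0,"tz":0,"roll":0},{"fingers":0.4,"tx":-0.8,"ty":0,"tz":0,"roll":0},{"fingers":0.4,"tx":-1.8,"ty":0,"tz":0,"roll":0},{"fingers":0.4,"tx":-3,"ty":0,"tz":0,"roll":0}]' 25
python3 - <<'E'
from h import *
p,d,k,P=snap("wrist")
m=(abs(P[...,2]-.103)<.012)&(np.hypot(P[...,0]-.6786,P[...,1]-.0475)<.018); print("head z",m.sum(),np.median(P[m],0))
p,d,k,P=snap("scene","s3"); m=(abs(P[...,2]-.164)<.006)&(np.hypot(P[...,0]-.5285,P[...,1]-.319)<.03); print("pad top seen",m.sum(),np.median(P[m],0))
go(.6786,.0475,.114,-53)
E
```

```text
time: 29.5
tool_pos: [0.6779, 0.0467, 0.234]
tool_rot: [0.73, 1.569, -2.987]
contact_force: [1.2, -0.5, -0.5]
opening: 0.064
head z 1350 [0.67947194 0.04681977 0.10668962]
pad top seen 206 [0.53090837 0.31087942 0.16366551]
t 29.6 pos [0.6808 0.0467 0.2405] jaw yaw -123.0 q6 2.1 | tx,ty,tz [3.162 0.03  0.089] roll -7.0 F [-0.2  0.   0.4] op 0.0643
```

View pics/s3.png

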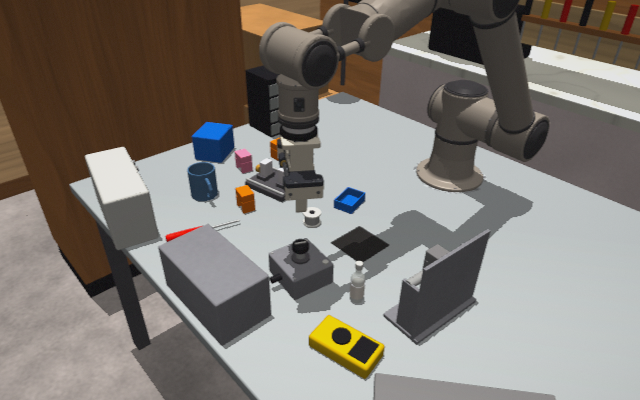

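Head top is back at 106.7 mm (fully up), the pad hangs on the bar (top 164 mm, at (440,255)), and the other things look unmoved. Handing in.

```bash
python3 -c "
from cell import *
print(observe()['qvel'].round(3)); print(hand_in())"
```

```text
[-0.001  0.047  0.093 -0.    -0.066 -0.001]
the job is handed in; nothing more can be done
None
```

The job is done and handed in at about 29.6 s of the 69 s allowed; no verdict was reported.

- **Stop pressed:** I pressed the mushroom head down first. Its top then measured about 98 mm (99 expected when latched), and it was still there just before the reset.
- **Pad moved:** I took the pad out of the vice by its x faces and set it on the mat. I regripped it by its y faces so that no finger was needed behind it, then lowered it over the bar until the wrist felt contact.
- **Pad check:** after release the pad hung level and in line with the bar. Its top measured 165 mm in the wrist camera and 164 mm in the scene camera (164 expected fully down).
- **Stop reset:** I turned the head about 70° clockwise while rising about 7 mm. Its top came back to 106.7 mm (107 expected when up).
- **End state:** the gripper is clear of everything. The bystanders look unmoved in the last scene picture; I did not measure them.

One disagreement: the top camera placed the bar and the button 3–5 mm off from the wrist camera. I used the wrist values, which agreed with the back plate's given distance from the bar. At hand-in the arm was still settling slightly, at under 0.1 rad/s.

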